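Prop up the shaft rest and lay the steel spindle on it

TASK

Get the shaft rest ready for measuring: swing its folded yellow prop leg up and past upright until its spring snaps it against the stop, then lay the long dark steel spindle in the two V-heads, one round end on the fixed post and the other on the leg, with its square middle between them. Leave the short brass spindle where it lies.

Things in the scene. Friction and masses are not known exactly. Their poses are not given: they have to be found in the camera images.
- shaft_rest: Blue bolted-down plate, 80 wide, 10 thick, x -100 to +185 mm; blue post, yellow folding leg. Origin: on the worktop midway between the V-heads (post's at x -75, leg's at +75 mm when locked); x along the plate, post to leg; z up. Heads 36 (y) x 14 (x) mm, tops 117 mm up, 90-degree Vs 27 mm wide. A spindle lying in both Vs has its axis along x, y = 0, 110 mm up.
- prop_leg (a joint): Leg hinge, rad; axis along the rest's y at x 87, z 24 mm (rest frame). 0 folded: leg points to +x, 20 degrees above level; 1.22 upright; 1.36 locked, leaning to the post. Head 36 mm wide (y), flat sides, 60 to 91 mm from the hinge; its middle: x = 87 + 76 cos a, z = 24 + 76 sin a mm, a = value + 20 degrees. Spring turns at 0.85: folds below, locks above; 5 N at the head at most.
- steel_spindle: Loose dark steel spindle, 220 mm long, about 0.25 kg: square middle 20 x 20 mm, 80 mm long, and at each end a round journal 12 mm in diameter, 70 mm long. The origin is its centre, 10 mm above the worktop at the start; x runs along its length. Both ends are alike.
- brass_spindle: Loose yellow brass spindle of the same form but only 140 mm long (square middle 20 x 20 x 60 mm): too short for the rest, to be left alone. The origin is its centre; x runs along its length.

How it is judged:
By the outcome, as a careful person would: the job done as asked, in the order asked, and still so for the second after the job is handed in, with the robot touching nothing.
It also fails if it takes over 51 s, if anything falls off the work surface, if the arm or the gripper's body presses on something with over 40 N, if the wrist force passes 120 N, or if a joint passes its speed limit or range.

ROBOT

A 7-joint arm with a two-finger parallel gripper is mounted at the origin on a cart in front of the work surface, level with it; the furniture and walls round the work are solid. World frame = base frame: x ahead of the robot, y to its left, z up, the work surface at z = 0. Lengths are in m, angles in degrees, forces in N, time in s.
With the tool pointing down it reaches from about 0.425 to 0.875 m from the base axis. Payload 4.7 kg.
Tool frame: the origin (TCP) lies at the very end of the fingers, on their centre line; the grasp point (between the pads) lies env.hold_point_z behind it (env.hold_point_z is the distance from the TCP to the grasp point, in m); z points along the fingers, y is the line along which they close (so a half turn about z gives the same grasp; the last joint's range is limited). The gripper opens to 87 mm and grips with 3 to 60 N. Pads are 19 mm wide; open, the fingers measure 117 mm over their backs; the gripper's body (75 mm by 190 mm) begins 51 mm behind the grasp point.
Start: joints at [66.927, 18.392, -4.016, 83.108, 1.295, 78.541, -3.26], TCP at [0.263, -0.594, 0.223] pointing down, gripper open.
Joint ranges: [-163.93, 163.93], [-17.29, 119.83], [-79.2, 71.16], [3.27, 140.29], [-89.18, 269.18], [5.43, 117.66], [-154.24, 154.24]. Speed limits (degrees/s): [147.25, 147.25, 180, 180, 180, 180, 180].

INTERFACE

Orientations are given as [roll, pitch, yaw] about the fixed x, y, z axes, in that order (R = Rz(yaw) Ry(pitch) Rx(roll)).
In Python, from cell import env gives the robot as it stands.
- The arm moves only by the shell command python3 -m jog 'ROWS' [FORCE]. ROWS is JSON, a list of rows, each an object with "dp": the shift along the tool's x, y, z in cm, a list of three; "twist": the turn about the tool's z in degrees; "fingers": the opening, from 0 (shut) to 1 (fully open). A call has 1 to 8 rows; each row is the pose to reach, as a shift and turn from the pose commanded when the call began, along the tool's axes at that moment; what a row does not reach only later rows make up. A row lasts 1/8 s, in which the tool goes at most 62.5 mm and 10.7 degrees, less where a joint would pass 70% of its speed; a pose out of reach is approached as far as the arm can. A call with a gripper value outside its range is refused whole. The fingers move at their own pace and stop on an object; FORCE is the grip in N (left out, the last holds). Time passes only in rows, so rows that repeat a pose let the fingers close. It gives the time, the measured TCP pose, the force, the opening and the grip force at its end, in the units of the state.
- env.get_obs(): the state, without advancing time (a new reading comes with each control period).
- env.read_camera(name): name is "scene" or "top" or "wrist"; returns a dict with "pixels" (400x640x3 uint8, blue, green, red), "depth" (400x640 float32, m along the optical axis (not along the pixel's ray), 0 where there is no reading), "fx", "fy", "cx", "cy" (pixels), "k1" (the pictures are not rectified: a ray, as slopes to the right and down, at radius r is drawn at 1 + k1 r^2 times it, then the intrinsics apply), "rvec" (rotation vector, rad) and "tvec" (3), from world to camera coordinates, as OpenCV has them. Camera axes: x right, y down, z forward; pixel columns grow to the right and rows downward; lengths in m; the calibration is good to about 2 mm. A picture is of the moment at which its call begins.
- env.sign_off(): hands the job in; it is judged then, once.
The state is a dict: "time_s": time; "qpos": joint angles; "joint_velocities": joint speeds; "effort": joint torques, N m; "tool_pos": TCP position; "tool_rot": TCP orientation; "force": force on the tool from outside, world axes, zero at the start; "wrist_torque": the same for the moment, N m; "grip_width": finger opening in m; "grasp_force": force on a finger pad.
Only numpy, scipy, OpenCV 4.12 (cv2) and the standard library are available. Lean on these libraries where they do the work, as an engineer would, in place of code of your own. Each camera call takes 0.05 s, during which the arm holds its last target. There are 200 camera calls.

## Working session

There is one attempt and no reset: what is moved stays moved. The work goes in short steps, Python scripts to look and compute and a shell command to move; the robot and the scene stay as the last step left them, time stands still between calls to the robot, and variables do not carry over. Pictures are saved under pics/ and viewed, at most 10 in all, crops included, and the job is handed in when it is done.

```bash
mkdir -p pics; ls; cat > h.py <<'E'
import numpy as np, cv2
from cell import env
from scipy.spatial.transform import Rotation as R
def cam(n):
    c=env.read_camera(n); c['R']=cv2.Rodrigues(np.array(c['rvec'],float))[0]; c['t']=np.array(c['tvec'],float).ravel(); return c
def ray(c,u,v):
    K=np.array([[c['fx'],0,c['cx']],[0,c['fy'],c['cy']],[0,0,1.]])
    p=cv2.undistortPoints(np.array([[[u,v]]],float),K,np.array([c['k1'],0,0,0.]))[0,0]
    return -c['R'].T@c['t'], c['R'].T@np.array([p[0],p[1],1])
def onz(c,u,v,z):
    o,d=ray(c,u,v); return o+d*(z-o[2])/d[2]
def dep(c,u,v):
    o,d=ray(c,u,v); return o+d*float(c['depth'][int(v),int(u)])
def proj(c,P):
    p=c['R']@np.array(P)+c['t']; x=p[:2]/p[2]; x=x*(1+c['k1']*(x@x)); return x[0]*c['fx']+c['cx'],x[1]*c['fy']+c['cy']
E
python3 - <<'E'
from h import *
for n in ('scene','top'):
    c=cam(n); cv2.imwrite(f'pics/{n}0.png',c['pixels']); print(n,-c['R'].T@c['t'],c['fx'],c['k1'])
o=env.get_obs(); print(o['tool_pos'],o['tool_rot'],o['force'],env.hold_point_z,o['time_s'])
E
```

```text
pics
scene [0.17105686 0.35406129 0.72071702] 402.6360199818881 -0.0653958192540041
top [ 0.39752031 -0.08229328  1.10723017] 489.18054085235264 -0.09071083178428523
[ 0.26290066 -0.59391653  0.22158039] [-1.79901962e+02  5.24939170e-03  2.38820825e+01] [ 0.68673954 -0.96086229  0.30557378] 0.0187 0.1
```

View pics/scene0.png

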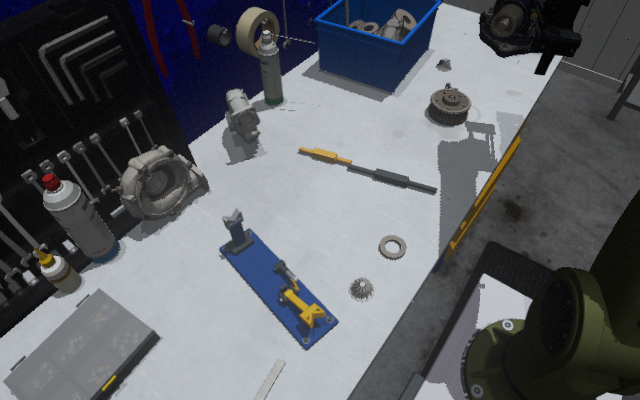

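View pics/top0.png

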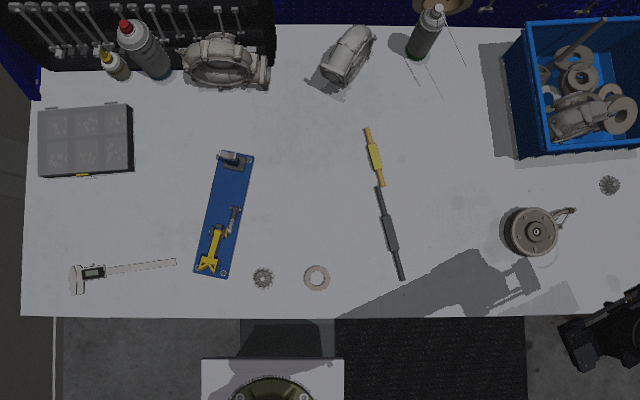

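The top view shows the blue rest from its post at (233,157) to the leg's folded yellow head at (208,262). The steel spindle runs (377,187)–(402,279), and the brass one (366,128)–(382,186) almost touches its end.

```bash
cat > m.py <<'E'
from h import *
c=cam('top'); im=c['pixels']; hsv=cv2.cvtColor(im,cv2.COLOR_BGR2HSV)
def box(x0,y0,x1,y1,m):
    z=np.zeros_like(m); z[y0:y1,x0:x1]=m[y0:y1,x0:x1]; return z
# plate
b=box(185,140,265,290,cv2.inRange(hsv,(100,120,40),(125,255,255)))
b=cv2.morphologyEx(b,cv2.MORPH_CLOSE,np.ones((25,25)))
ys,xs=np.nonzero(b); P=np.array([onz(c,u,v,.01)[:2] for u,v in zip(xs,ys)])*1000
r=cv2.minAreaRect(P.astype(np.float32)); print('plate',r,cv2.boxPoints(r).round(1).tolist())
# steel
g=box(368,186,415,288,cv2.inRange(im.max(2),0,110)&cv2.inRange(hsv,(0,0,0),(180,110,255)))
n,l,s,_=cv2.connectedComponentsWithStats(g); i=1+s[1:,4].argmax(); print(s[i])
ys,xs=np.nonzero(l==i); P=np.array([onz(c,u,v,.014)[:2] for u,v in zip(xs,ys)])*1000
r=cv2.minAreaRect(P.astype(np.float32)); print('steel',r,cv2.boxPoints(r).round(1).tolist(), P.mean(0))
vx,vy,_,_=cv2.fitLine(P.astype(np.float32),cv2.DIST_L2,0,.01,.01).ravel(); print('ang',np.degrees(np.arctan2(vy,vx)))
# leg yellow
for nm,bb in (('leg',(185,190,260,290)),('brass',(355,120,392,192))):
    y=box(*bb,cv2.inRange(hsv,(15,110,80),(35,255,255)))
    ys,xs=np.nonzero(y); P=np.array([onz(c,u,v,.05 if nm=='leg' else .012)[:2] for u,v in zip(xs,ys)])*1000
    r=cv2.minAreaRect(P.astype(np.float32)); print(nm,r,cv2.boxPoints(r).round(1).tolist())
E
python3 m.py
```

```text
plate ((475.84686279296875, 110.03218078613281), (78.36158752441406, 282.4365234375), 78.05342102050781) [[329.6000061035156, 100.9000015258789], [605.9000244140625, 42.5], [622.0999755859375, 119.0999984741211], [345.79998779296875, 177.60000610351562]]
[374 186  32  96 867]
steel ((430.5447998046875, -261.52801513671875), (220.2018585205078, 28.30608367919922), 14.451957702636719) [[320.3999938964844, -275.29998779296875], [327.5, -302.70001220703125], [540.7000122070312, -247.8000030517578], [533.5999755859375, -220.3000030517578]] [ 429.46413026 -262.55810105]
ang 14.427025
leg ((397.2638854980469, 124.31935119628906), (37.51271057128906, 106.01499938964844), 72.50690460205078) [[341.1000061035156, 122.4000015258789], [442.20001220703125, 90.5], [453.5, 126.30000305175781], [352.29998779296875, 158.10000610351562]]
brass ((604.48583984375, -233.08346557617188), (138.45545959472656, 18.979717254638672), 14.925863265991211) [[535.0999755859375, -241.6999969482422], [540.0, -260.1000061035156], [673.7999877929688, -224.39999389648438], [668.9000244140625, -206.10000610351562]]
```

```bash
cat > go.py <<'E'
import sys
from h import *
def go(x,y,z,yaw):
    o=env.get_obs(); Rm=R.from_euler('xyz',o['tool_rot'],degrees=True).as_matrix()
    d=Rm.T@(np.array([x,y,z])-o['tool_pos'])*100; t=-((yaw-o['tool_rot'][2]+180)%360-180)
    print('dp cm',d.round(2),'twist',round(t,1),'rows>=',round(max(np.linalg.norm(d)/6.25,abs(t)/10.7),1),'q',np.round(o['qpos']),'F',np.round(o['force'],1),'t',o['time_s'])
if __name__=='__main__': go(*map(float,sys.argv[1:]))
E
python3 -m jog '[{"dp":[37.1,-37.6,0],"twist":-86},{"dp":[37.1,-37.6,0],"twist":-86},{"dp":[37.1,-37.6,0],"twist":-86},{"dp":[37.1,-37.6,0],"twist":-86},{"dp":[37.1,-37.6,0],"twist":-86},{"dp":[37.1,-37.6,0],"twist":-86},{"dp":[37.1,-37.6,0],"twist":-86},{"dp":[37.1,-37.6,0],"twist":-86}]'
python3 go.py 0.405 0.125 0.15 168
```

```text
dp cm [ 42.1  -59.98   7.25] twist -144.1 rows>= 13.5 q [67. 18. -4. 83.  1. 79. -3.] F [ 0.3 -0.5  0. ] t 0.15validation failed for argument at $[0]...
```

```bash

python3 -m jog '[{"dp":[37.1,-37.6,0],"twist":-86,"fingers":1},{"dp":[37.1,-37.6,0],"twist":-86,"fingers":1},{"dp":[37.1,-37.6,0],"twist":-86,"fingers":1},{"dp":[37.1,-37.6,0],"twist":-86,"fingers":1},{"dp":[37.1,-37.6,0],"twist":-86,"fingers":1},{"dp":[37.1,-37.6,0],"twist":-86,"fingers":1},{"dp":[37.1,-37.6,0],"twist":-86,"fingers":1},{"dp":[37.1,-37.6,0],"twist":-86,"fingers":1}]'
python3 go.py 0.405 0.125 0.15 168
```

```text
time_s: 1.15
tool_pos: [0.4404, -0.1249, 0.2226]
tool_rot: [180.0, 0.0, 110.2]
force: [1.5, -0.9, 0.6]
grip_width: 0.087
grasp_force: 0.0
dp cm [24.68  5.29  7.24] twist -57.8 rows>= 5.4 q [ 45.  -5. -30. 108.  -2.  76.  35.] F [ 1.5 -0.9  0.6] t 1.15
```

```bash

python3 -m jog '[{"dp":[24.7,4.3,4],"twist":-58,"fingers":1},{"dp":[24.7,4.3,4],"twist":-58,"fingers":1},{"dp":[24.7,4.3,5],"twist":-58,"fingers":1},{"dp":[24.7,4.3,7.2],"twist":-58,"fingers":1},{"dp":[24.7,5.3,7.2],"twist":-58,"fingers":1},{"dp":[24.7,5.3,7.2],"twist":-58,"fingers":1},{"dp":[24.7,5.3,7.2],"twist":-58,"fingers":1}]'
python3 - <<'E'
from h import *
import go; go.go(.405,.125,.08,168)
c=cam('wrist'); cv2.imwrite('pics/w1.png',c['pixels'])
ex=np.array([-.978,.207,0]);
for r,w in ((0,0),(40,0),(60,0),(91,0)):
    p=np.array([.5174,.1012,0])+ex*(.087+r/1000*np.cos(.349))+np.array([0,0,.024+r/1000*np.sin(.349)]); print(r,p.round(3),np.hypot(*p[:2]).round(3),np.round(proj(c,p)))
E
```

```text
time_s: 2.02
tool_pos: [0.4059, 0.1237, 0.1503]
tool_rot: [-180.0, -0.0, 167.8]
force: [-0.1, 0.3, 0.8]
grip_width: 0.087
grasp_force: 0.0
dp cm [0.11 0.11 7.03] twist -0.2 rows>= 1.1 q [ 28.  -7. -45. 117.  -5.  68.  63.] F [-0.1  0.3  0.8] t 2.025
0 [0.432 0.119 0.024] 0.448 [323. 213.]
40 [0.396 0.127 0.038] 0.415 [323. 181.]
60 [0.377 0.131 0.045] 0.399 [323. 163.]
91 [0.349 0.137 0.055] 0.375 [323. 132.]
```

View pics/w1.png

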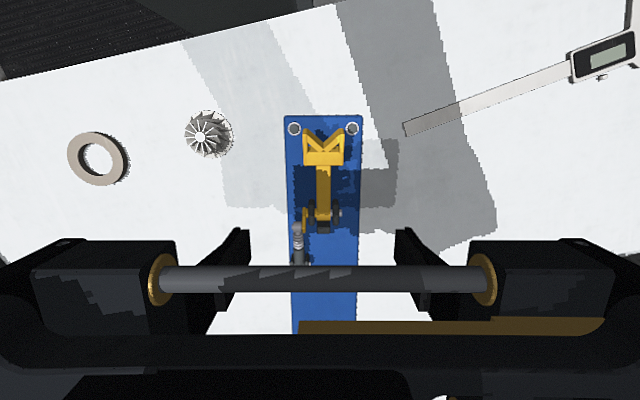

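The wrist view shows the leg lined up with the fingers: hinge (323,213), shaft (322,180), head (323,148). I'll try how far inward the arm reaches.

```bash

python3 -m jog '[{"dp":[4.2,0,5],"twist":0,"fingers":1},{"dp":[4.2,0,5],"twist":0,"fingers":1},{"dp":[4.2,0,5],"twist":0,"fingers":1}]'
python3 go.py 0.3625 0.134 0.031 168
```

```text
time_s: 2.45
tool_pos: [0.3656, 0.1321, 0.1008]
tool_rot: [-180.0, 0.1, 167.8]
force: [0.8, 0.3, 0.5]
grip_width: 0.087
grasp_force: 0.0
dp cm [0.34 0.12 6.98] twist -0.2 rows>= 1.1 q [ 27.  -9. -46. 125.  -7.  62.  62.] F [0.8 0.3 0.5] t 2.45
```

```bash

python3 -m jog '[{"dp":[0.3,0.1,4],"twist":0,"fingers":1},{"dp":[0.3,0.1,7],"twist":0,"fingers":1},{"dp":[0.3,0.1,7],"twist":0,"fingers":0.3},{"dp":[0.3,0.1,7],"twist":0,"fingers":0.3},{"dp":[0.3,0.1,7],"twist":0,"fingers":0.3},{"dp":[0.3,0.1,7],"twist":0,"fingers":0.3},{"dp":[0.3,0.1,7],"twist":0,"fingers":0.3},{"dp":[0.3,0.1,7],"twist":0,"fingers":0.3}]' 25
python3 go.py 0.3625 0.134 0.031 168
```

```text
time_s: 3.45
tool_pos: [0.3626, 0.1341, 0.0307]
tool_rot: [180.0, 0.0, 167.8]
force: [-0.8, 0.4, -0.2]
grip_width: 0.0353
grasp_force: 25.0
dp cm [ 0.01 -0.01 -0.03] twist -0.2 rows>= 0.0 q [ 27.  -1. -50. 129.  -1.  52.  55.] F [-0.8  0.4 -0.2] t 3.45
```

Gripped on the head (35.3 mm wide). Now swing it along the arc.

```bash

python3 -m jog '[{"dp":[-0.56,0,-1.2],"twist":0,"fingers":0.3},{"dp":[-1.32,0,-2.29],"twist":0,"fingers":0.3},{"dp":[-2.25,0,-3.22],"twist":0,"fingers":0.3},{"dp":[-3.34,0,-3.98],"twist":0,"fingers":0.3},{"dp":[-4.54,0,-4.54],"twist":0,"fingers":0.3},{"dp":[-5.82,0,-4.88],"twist":0,"fingers":0.3},{"dp":[-7.14,0,-5.0],"twist":0,"fingers":0.3},{"dp":[-7.7,0,-5.0],"twist":0,"fingers":0.3}]'
python3 go.py 0.3625 0.134 0.031 168
```

```text
time_s: 4.45
tool_pos: [0.4398, 0.1177, 0.0811]
tool_rot: [179.9, 0.1, 167.8]
force: [0.1, 2.4, 0.8]
grip_width: 0.036
grasp_force: 25.0
dp cm [ 7.91 -0.04  4.99] twist -0.2 rows>= 1.5 q [ 28.   5. -47. 118.   4.  59.  57.] F [0.1 2.4 0.8] t 4.45
```

```bash

python3 -m jog '[{"dp":[-0.4,0,0],"twist":0,"fingers":0.3},{"dp":[-0.4,0,0],"twist":0,"fingers":0.8},{"dp":[-0.4,0,0],"twist":0,"fingers":1},{"dp":[-0.4,0,0],"twist":0,"fingers":1},{"dp":[-0.4,0,-5],"twist":0,"fingers":1},{"dp":[-0.4,0,-11],"twist":0,"fingers":1},{"dp":[-0.4,0,-13],"twist":0,"fingers":1},{"dp":[-0.4,0,-13],"twist":0,"fingers":1}]'
python3 - <<'E'
from h import *
import go; go.go(.45,-.256,.15,14.4)
c=cam('scene'); cv2.imwrite('pics/s2.png',cv2.resize(c['pixels'][190:360,190:400],None,fx=3,fy=3))
ex=np.array([-.978,.207,0])
for x in (-.075,.075): print(np.round((np.array(proj(c,np.array([.5174,.1012,.115])+ex*x))-[190,190])*3))
E
```

```text
time_s: 5.45
tool_pos: [0.4427, 0.1169, 0.2121]
tool_rot: [-180.0, 0.2, 167.8]
force: [0.6, -0.7, -1.5]
grip_width: 0.0863
grasp_force: 0.0
dp cm [ -8.56 -36.29   6.25] twist 153.4 rows>= 14.3 q [ 31.  -5. -46. 109.  -3.  74.  64.] F [ 0.6 -0.7 -1.5] t 5.45
[122.  71.]
[267. 225.]
```

View pics/s2.png

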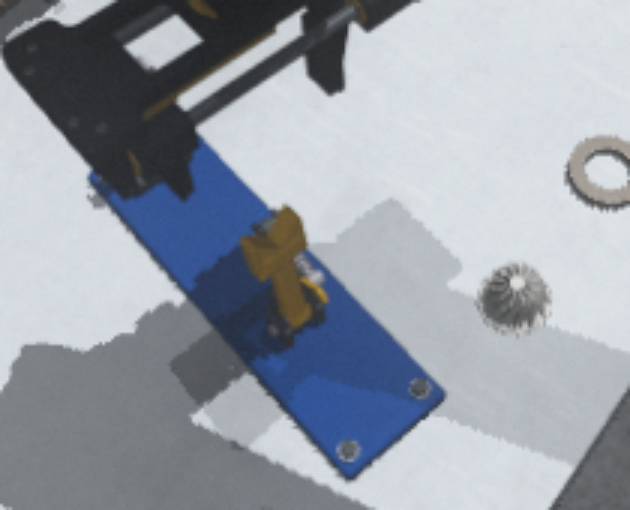

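The leg stands at the locked place predicted for its head, (267,225) in the crop. On to the steel spindle.

```bash
python3 go.py 0.4305 -0.2615 .15 194.4
python3 -m jog '[{"dp":[-6.6,-37.2,5],"twist":-26.6,"fingers":1},{"dp":[-6.6,-37.2,5],"twist":-26.6,"fingers":1},{"dp":[-6.6,-37.2,5],"twist":-26.6,"fingers":1},{"dp":[-6.6,-37.2,5],"twist":-26.6,"fingers":1},{"dp":[-6.6,-37.2,5],"twist":-26.6,"fingers":1},{"dp":[-6.6,-37.2,5],"twist":-26.6,"fingers":1},{"dp":[-6.6,-37.2,5],"twist":-26.6,"fingers":1},{"dp":[-6.6,-37.2,5],"twist":-26.6,"fingers":1}]'
cat > w.py <<'E'
from h import *
import go,sys; go.go(.4305,-.2615,.005,194.4)
c=cam('wrist'); cv2.imwrite(f'pics/{sys.argv[1]}.png',c['pixels'])
e=np.array([np.cos(np.radians(14.4)),np.sin(np.radians(14.4)),0])
for s in (-.11,-.04,.04,.11): print(s,np.round(proj(c,np.array([.4305,-.2615,.012])+e*s)))
E
python3 w.py w2
```

```text
dp cm [ -6.89 -37.19   6.09] twist -26.6 rows>= 6.1 q [ 31.  -5. -46. 109.  -3.  74.  64.] F [0.2 0.8 0.1] t 5.5
time_s: 6.5
tool_pos: [0.4256, -0.262, 0.1579]
tool_rot: [179.8, -0.2, -165.8]
force: [0.1, 0.6, -0.1]
grip_width: 0.0873
grasp_force: 0.0
dp cm [-0.54 -0.13 15.29] twist -0.2 rows>= 2.4 q [ 48.   4. -20. 108.   1.  69. 132.] F [ 0.1  0.6 -0.1] t 6.5
-0.11 [321.  80.]
-0.04 [321. 151.]
0.04 [321. 223.]
0.11 [321. 277.]
```

View pics/w2.png

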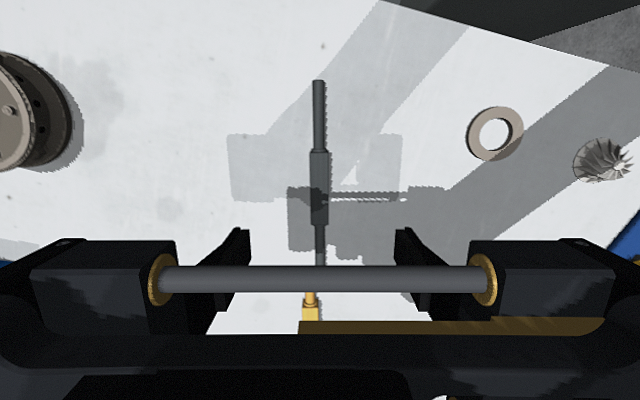

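The spindle shows where predicted: end (318,80), square middle rows 151–224 at column 319, brass end beside its far tip at (310,295). Descend and grip the middle.

```bash

python3 -m jog '[{"dp":[-0.5,-0.25,6],"twist":0,"fingers":1},{"dp":[-0.5,-0.25,12],"twist":0,"fingers":1},{"dp":[-0.5,-0.25,15],"twist":0,"fingers":1},{"dp":[-0.5,-0.25,15.4],"twist":0,"fingers":1},{"dp":[-0.5,-0.25,15.4],"twist":0,"fingers":0.5},{"dp":[-0.5,-0.25,15.4],"twist":0,"fingers":0.1},{"dp":[-0.5,-0.25,15.4],"twist":0,"fingers":0.1},{"dp":[-0.5,-0.25,15.4],"twist":0,"fingers":0.1}]' 40
python3 -m jog '[{"dp":[0,0,0],"twist":0,"fingers":0.1},{"dp":[0,0,0],"twist":0,"fingers":0.1},{"dp":[0,0,0],"twist":0,"fingers":0.1},{"dp":[0,0,0],"twist":0,"fingers":0.1}]'
```

```text
time_s: 7.55
tool_pos: [0.4336, -0.2622, 0.0073]
tool_rot: [-179.9, 0.0, -165.6]
force: [-0.6, 0.3, -0.4]
grip_width: 0.0549
grasp_force: 0.0
time_s: 8.05
tool_pos: [0.4332, -0.262, 0.0065]
tool_rot: [-180.0, 0.0, -165.6]
force: [0.4, -0.5, 0.5]
grip_width: 0.0197
grasp_force: 40.0
```

```bash

python3 -m jog '[{"dp":[0,0,-1],"twist":0,"fingers":0.1},{"dp":[0,0,-3],"twist":0,"fingers":0.1},{"dp":[0,0,-6],"twist":0,"fingers":0.1},{"dp":[0,0,-10],"twist":0,"fingers":0.1},{"dp":[0,0,-15],"twist":0,"fingers":0.1},{"dp":[0,0,-19],"twist":0,"fingers":0.1},{"dp":[0,0,-20],"twist":0,"fingers":0.1},{"dp":[0,0,-20],"twist":0,"fingers":0.1}]'
python3 go.py .5198 .1007 .2065 168.05
```

```text
time_s: 9.05
tool_pos: [0.4329, -0.2616, 0.2063]
tool_rot: [-180.0, -0.0, -165.6]
force: [0.2, -1.1, -2.3]
grip_width: 0.0196
grasp_force: 40.0
dp cm [-1.744e+01  3.292e+01 -2.000e-02] twist 26.4 rows>= 6.0 q [ 48.   2. -21. 104.   1.  74. 132.] F [ 0.2 -1.1 -2.3] t 9.05
```

```bash

python3 -m jog '[{"dp":[-2,3.7,0],"twist":3,"fingers":0.1},{"dp":[-5,9.5,0],"twist":8,"fingers":0.1},{"dp":[-8,15.1,0],"twist":13,"fingers":0.1},{"dp":[-11,20.8,0],"twist":18,"fingers":0.1},{"dp":[-14,26.4,0],"twist":23,"fingers":0.1},{"dp":[-16.4,30.9,0],"twist":26.4,"fingers":0.1},{"dp":[-17.4,32.9,0],"twist":26.4,"fingers":0.1},{"dp":[-17.4,32.9,0],"twist":26.4,"fingers":0.1}]'
python3 - <<'E'
from h import *
import go; go.go(.5198,.1007,.1065,168.05)
cs=cam('scene'); c=cam('top')
ex=np.array([-.978,.207,0]); o=np.array([.5174,.1012,0])
S=cs['pixels'].copy(); T=c['pixels'].copy()
a=cv2.resize(S[160:340,170:370],None,fx=2,fy=2); b=cv2.resize(T[120:300,160:280],None,fx=2.5,fy=2.5)[:360]
cv2.imwrite('pics/st3.png',np.hstack([a,b]))
for x in(-.11,-.04,.04,.11):
  P=o+ex*x+[0,0,.21]; print(x,np.round((np.array(proj(cs,P))-[170,160])*2),np.round((np.array(proj(c,P))-[160,120])*2.5+[400,0]))
for x in(-.075,.075):
  P=o+ex*x+[0,0,.11]; print('V',x,np.round((np.array(proj(cs,P))-[170,160])*2),np.round((np.array(proj(c,P))-[160,120])*2.5+[400,0]))
E
```

```text
time_s: 10.05
tool_pos: [0.5182, 0.1025, 0.2043]
tool_rot: [180.0, -0.2, 168.3]
force: [-0.8, -1.3, -2.5]
grip_width: 0.0193
grasp_force: 40.0
dp cm [-0.23 -0.15  9.78] twist 0.3 rows>= 1.6 q [ 25.   7. -42. 100.   5.  74.  60.] F [-0.8 -1.3 -2.5] t 10.05
-0.11 [80. 18.] [557.  16.]
-0.04 [123.  63.] [536. 106.]
0.04 [180. 120.] [512. 211.]
0.11 [235. 176.] [490. 304.]
V -0.075 [122. 110.] [569.  86.]
V 0.075 [218. 213.] [528. 264.]
```

View pics/st3.png

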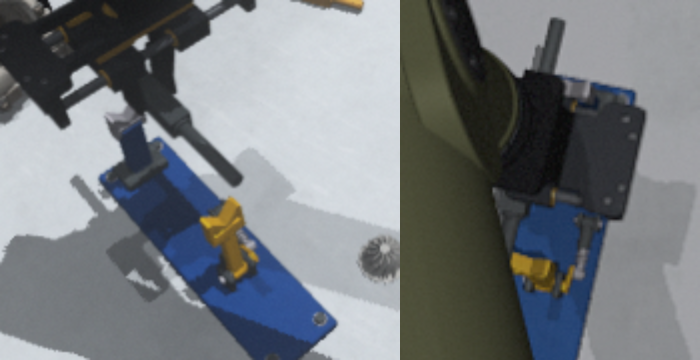

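Spindle end at (238,180) over the leg's head (222,215), post head around (127,120): aligned to a few mm, within the Vs' capture. Lower.

```bash

python3 -m jog '[{"dp":[-0.2,-0.1,3],"twist":0.2,"fingers":0.1},{"dp":[-0.2,-0.1,6],"twist":0.2,"fingers":0.1},{"dp":[-0.2,-0.1,7.5],"twist":0.2,"fingers":0.1},{"dp":[-0.2,-0.1,8.4],"twist":0.2,"fingers":0.1},{"dp":[-0.2,-0.1,9],"twist":0.2,"fingers":0.1},{"dp":[-0.2,-0.1,9.3],"twist":0.2,"fingers":0.1},{"dp":[-0.2,-0.1,9.5],"twist":0.2,"fingers":0.1},{"dp":[-0.2,-0.1,9.5],"twist":0.2,"fingers":0.1}]'
python3 go.py .5198 .1007 .1065 168.05
```

```text
time_s: 11.15
tool_pos: [0.5216, 0.0989, 0.1118]
tool_rot: [180.0, 0.0, 167.8]
force: [-0.5, 0.7, -2.2]
grip_width: 0.02
grasp_force: 40.0
dp cm [0.22 0.14 0.53] twist -0.2 rows>= 0.1 q [ 23.  13. -41. 107.   9.  64.  57.] F [-0.5  0.7 -2.2] t 11.15
```

```bash

python3 -m jog '[{"dp":[0.1,0.1,0.2],"twist":0,"fingers":0.1},{"dp":[0.1,0.1,0.3],"twist":0,"fingers":0.1},{"dp":[0.1,0.1,0.3],"twist":0,"fingers":0.1}]'
python3 -c "
from h import *
import go; go.go(.5198,.1007,.1065,168.05)
c=cam('wrist'); cv2.imwrite('pics/w4.png',c['pixels'])"
```

```text
time_s: 11.52
tool_pos: [0.5206, 0.1, 0.1085]
tool_rot: [-180.0, -0.0, 167.8]
force: [0.1, -0.6, -1.8]
grip_width: 0.0195
grasp_force: 40.0
dp cm [0.1  0.05 0.2 ] twist -0.2 rows>= 0.0 q [ 23.  13. -41. 107.   9.  64.  57.] F [ 0.1 -0.6 -1.8] t 11.525
```

View pics/w4.png

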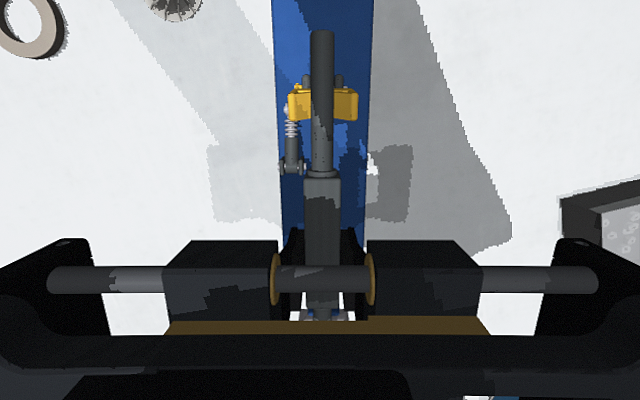

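The journal (column 322) lies centred over the leg's head (288–358, rows 85–120), with the square middle starting at row 178. I'll lower to contact.

```bash

for i in 1 2; do python3 -m jog '[{"dp":[0,0,0.1],"twist":0,"fingers":0.1},{"dp":[0,0,0.1],"twist":0,"fingers":0.1},{"dp":[0,0,0.1],"twist":0,"fingers":0.1}]' | grep -E "pos|force"; done
```

```text
tool_pos: [0.5207, 0.1, 0.1075]
force: [-0.2, -0.2, -1.8]
grasp_force: 40.0
tool_pos: [0.521, 0.1002, 0.1067]
force: [-0.0, 0.7, -1.0]
grasp_force: 40.0
```

```bash

for i in 1; do python3 -m jog '[{"dp":[0,0,0.1],"twist":0,"fingers":0.1},{"dp":[0,0,0.1],"twist":0,"fingers":0.1}]' | grep -E "pos|force"; done
python3 -m jog '[{"dp":[0,0,0.1],"twist":0,"fingers":0.1},{"dp":[0,0,0.1],"twist":0,"fingers":0.1}]' | grep -E "pos|force"
```

```text
tool_pos: [0.5212, 0.1006, 0.1062]
force: [-0.7, 1.6, 4.4]
grasp_force: 40.0
tool_pos: [0.5212, 0.1005, 0.1061]
force: [-3.8, 1.7, 10.2]
grasp_force: 40.0
```

```bash

python3 -m jog '[{"dp":[0,0,-0.1],"twist":0,"fingers":0.1},{"dp":[0,0,-0.1],"twist":0,"fingers":0.3},{"dp":[0,0,-0.1],"twist":0,"fingers":0.4},{"dp":[0,0,-0.1],"twist":0,"fingers":0.6},{"dp":[0,0,-0.1],"twist":0,"fingers":0.8},{"dp":[0,0,-0.1],"twist":0,"fingers":0.8},{"dp":[0,0,-3],"twist":0,"fingers":0.8},{"dp":[0,0,-6],"twist":0,"fingers":0.8}]' 5
python3 -m jog '[{"dp":[0,0,-6],"twist":0,"fingers":0.8},{"dp":[0,0,-12],"twist":0,"fingers":0.8},{"dp":[6,-5,-14],"twist":0,"fingers":0.8},{"dp":[6,-11,-14],"twist":0,"fingers":0.8},{"dp":[4,-17,-14],"twist":0,"fingers":0.8},{"dp":[0,-23,-14],"twist":0,"fingers":0.8},{"dp":[0,-28,-14],"twist":0,"fingers":0.8},{"dp":[0,-28,-14],"twist":0,"fingers":0.8}]'
python3 - <<'E'
from h import *
cs=cam('scene'); c=cam('top')
a=cv2.resize(cs['pixels'][180:360,190:370],None,fx=2.2,fy=2.2); b=cv2.resize(c['pixels'][130:310,170:290],None,fx=2.2,fy=2.2)
cv2.imwrite('pics/f.png',np.hstack([a,b]))
E
```

```text
time_s: 13.82
tool_pos: [0.5203, 0.1, 0.1649]
tool_rot: [-180.0, -0.1, 167.8]
force: [-0.6, 0.0, -0.8]
grip_width: 0.0683
grasp_force: 0.0
time_s: 14.82
tool_pos: [0.4602, -0.1793, 0.3037]
tool_rot: [-180.0, -0.1, 167.3]
force: [-0.4, 1.1, -0.8]
grip_width: 0.0693
grasp_force: 0.0
```

View pics/f.png

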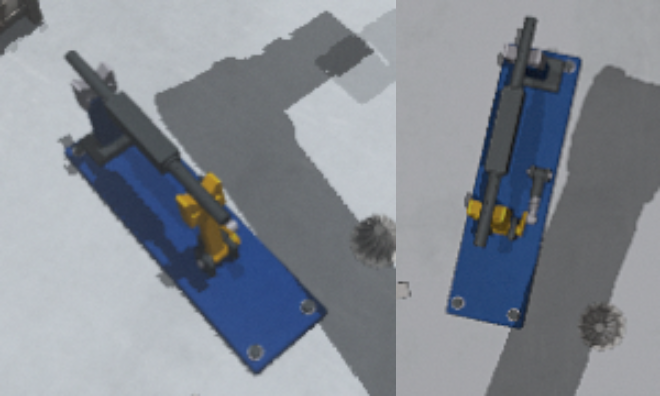

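Spindle lies in both heads: post head at (97,85), leg head at (203,198), with the square middle between them. A quick numeric level check, brass check, then hand in.

```bash
python3 - <<'E'
from h import *
c=cam('scene')
for u,v in((75,60),(90,78),(180,176),(215,208),(140,128)):
    P=dep(c,190+u/2.2,180+v/2.2); print((u,v),P.round(4))
E
python3 m.py | tail -1
```

```text
(75, 60) [0.6112 0.0824 0.1158]
(90, 78) [0.5863 0.0891 0.1162]
(180, 176) [0.4608 0.1163 0.114 ]
(215, 208) [0.4204 0.1219 0.1138]
(140, 128) [0.5149 0.1029 0.1186]
brass ((662.0350341796875, -216.35006713867188), (18.620948791503906, 9.854156494140625), 14.832757949829102) [[651.7999877929688, -214.0], [654.2999877929688, -223.5], [672.2999877929688, -218.6999969482422], [669.7999877929688, -209.1999969482422]]
```

```bash
python3 -c "
from cell import env; print(env.sign_off())"
```

```text
the job is handed in; nothing more can be done
None
```

The job is handed in at about 15 s of the 51 s. The leg is swung up to its locked position, and the steel spindle lies level in both V-heads with its square middle between them. As far as the last picture showed (the arm hid most of it), the brass spindle was not moved.

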